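# Break down the returned totes

## Robot

A 6-joint arm with a two-finger parallel gripper is mounted at the origin on the work surface. World frame = base frame: x ahead of the robot, y to its left, z up, the work surface at z = 0. Lengths are in mm, angles in rad, forces in N, time in s.
With the tool pointing down it reaches from about 350 to 975 mm from the base axis. Payload 7.1 kg.
Tool frame: the origin (TCP) lies between the finger pads; the fingertips stand 19 mm ahead of it and the grasp point (between the pads) is the TCP (ctrl.tcp_to_tips is the distance from the TCP to the fingertips, in mm); z points along the fingers, y is the line along which they close (so a half turn about z gives the same grasp; the last joint's range is limited). The gripper opens to 88 mm and grips with 3 to 60 N. Pads are 20 mm wide; open, the fingers measure 115 mm over their backs; the gripper's body (75 mm by 178 mm) begins 61 mm behind the grasp point.
Start: joints at [-1.212, 0.423, 1.63, -0, 1.089, -0.019], TCP at [230.564, -580.9, 241.675] pointing down, gripper open.
Joint ranges: [-3, 3], [-0.9, 2.11], [0.09, 2.58], [-1.31, 4.45], [0.11, 2.69], [-2.54, 2.54]. Speed limits (rad/s): [2.39, 2.39, 3.01, 3.14, 3.14, 3.14].

## Interface

Orientations are given as a rotation vector (axis times angle).
In Python, from workcell import status, optics, ctrl gives the robot as it stands. The module is installed in compiled form; this text tells all that it offers.
- The arm moves only by the shell command python3 -m inch 'ROWS'. ROWS is JSON, a list that holds one entry, the list of rows, each a list of 7 numbers: the shift along the tool's x, y, z in mm, then the turn, a rotation vector about the tool's x, y, z in rad, then the opening in per cent of the stroke, from 0 (shut) to 100 (fully open). A call has 1 to 20 rows; each row is the pose to reach, as a shift and turn from the pose commanded when the call began, along the tool's axes at that moment; what a row does not reach only later rows make up. A row lasts 1/10 s, in which the tool goes at most 50 mm and 8.59 degrees, less where a joint would pass 70% of its speed; a pose out of reach is approached as far as the arm can. A call with a gripper value outside its range is refused whole. The fingers move at their own pace and stop on an object; the grip force is fixed at half the most. Time passes only in rows, so rows that repeat a pose let the fingers close. It gives the time, the measured TCP pose, the force, the opening and the grip force at its end, in the units of the state.
- status.get_obs(): the state, without advancing time (a new reading comes with each control period).
- optics.get_image(name): name is "scene" or "top" or "wrist"; returns a dict with "frame" (400x640x3 uint8, red, green, blue), "fx", "fy", "cx", "cy" (pixels), "rvec" (rotation vector, rad) and "tvec" (3), from world to camera coordinates, as OpenCV has them; the wrist camera has in their place "hand_eye" (4x4, takes a point from camera to tool coordinates, whose origin is the TCP and whose axes are the flange's). Camera axes: x right, y down, z forward; pixel columns grow to the right and rows downward; lengths in mm; the calibration is good to about 2 mm. A picture is of the moment at which its call begins: read the wrist's pose just before it. There is no depth.
- ctrl.close_job(): hands the job in; it is judged then, once.
The state is a dict: "t": time; "qpos": joint angles; "qvel": joint speeds; "joint_torque": joint torques, N m; "ee_pos": TCP position; "orientation": TCP orientation; "ft_force": force on the tool from outside, world axes, zero at the start; "moment": the same for the moment, N m; "width": finger opening in mm; "grasp_force": force on a finger pad.
Only numpy, scipy, OpenCV 4.12 (cv2) and the standard library are available. Lean on these libraries where they do the work, as an engineer would, in place of code of your own. Each camera call takes 0.05 s, during which the arm holds its last target. There are 200 camera calls.

## Task

Two interlocked piles of small empty totes have come back to the bench: take them apart and set the blue, the green and the red tote each upright on the mat framed in its own colour, in the middle and square to the frame (lip either way). Put the empty yellow tote on top of the full yellow one, turned half round with its lip opposite to the one below, so that it locks onto the ledges and stands level instead of nesting down onto the bolts. Set the totes down rather than dropping them, and leave the full tote, the oil bottle and the spray can standing where they are.

Things in the scene. Friction and masses are not known exactly. Their poses are not given: they have to be found in the camera images.
- yellow_center (a point): Loose empty yellow stack-and-nest tote, 0.1 kg: rim 112 x 66 mm, 50 mm high; walls slope in to a 96 x 50 mm base, so grip the upright rim band (top 14 mm, 66 mm across). Own x along the length, y across, z up; a 24 mm label lip with a white card sticks out past the rim at its -x end. This point: centre of the rim rectangle (lip not counted), 25 mm above the base. Starts on top of a pile.
- blue_center (a point): Loose empty blue tote, same make and size as the yellow ones. Own x along the length, y across, z up; a 24 mm label lip with a white card sticks out past the rim at its -x end. This point: centre of the rim rectangle (lip not counted), 25 mm above the base. Starts on top of the other pile. Two piles, each two totes, stand 144 mm apart on a steel tray with 11 mm edges.
- green_center (a point): Loose empty green tote, same make and size as the yellow ones. Own x along the length, y across, z up; a 24 mm label lip with a white card sticks out past the rim at its -x end. This point: centre of the rim rectangle (lip not counted), 25 mm above the base. Starts as a lower tote of a pile, 3 mm tray floor under it; only its lip and rim show, as the tote above is turned the other way.
- red_center (a point): Loose empty red tote, same make and size as the yellow ones. Own x along the length, y across, z up; a 24 mm label lip with a white card sticks out past the rim at its -x end. This point: centre of the rim rectangle (lip not counted), 25 mm above the base. Starts as a lower tote of a pile, 3 mm tray floor under it; only its lip and rim show, as the tote above is turned the other way.
- full_tote_center (a point): Full yellow tote, same make, steel bolts to about 30 mm up, loose, 0.65 kg, alone on the bench. Axes, lip and this point as on the other totes. A tote with its lip opposite stands on ledges inside the flared mouth, its base 42 mm above the lower tote's base, 2 mm play all round, guided in from 5 mm off; with its lip the same way it misses the ledges and sinks in.
- mat_blue: Fixed black rubber place mat with a blue tape frame round its edge; 190 mm long (own x) by 100 mm wide (own y), 3 mm thick, the origin at the centre of its underside. Place of the blue tote.
- mat_green: Fixed black rubber place mat with a green tape frame round its edge; 190 mm long (own x) by 100 mm wide (own y), 3 mm thick, the origin at the centre of its underside. Place of the green tote.
- mat_red: Fixed black rubber place mat with a red tape frame round its edge; 190 mm long (own x) by 100 mm wide (own y), 3 mm thick, the origin at the centre of its underside. Place of the red tote.
- oil_bottle_center (a point): Bystander: small amber bottle with a black cap, 34 mm across, 85 mm tall, standing loose on the bench; this point is half-way up. Leave it standing where it is.
- spray_can_center (a point): Bystander: spray can with a blue label, 48 mm across, 120 mm tall, standing loose on the bench; this point is half-way up. Leave it standing where it is.
Not all that is in view belongs to the job. Leave any pink look-alike of the part that bears full_tote_center alone.

How it is judged (in metres and radians):
At the end, for the whole second after the job is handed in: Blue, green, red: upright on their own mats, centre within 18 mm, 0.2 rad of square. Empty yellow: half a turn from and level on the full one (upright on the bench), base 39 to 45 mm above its base, within 8 mm and 0.12 rad. All tilts under 0.07 rad; all at rest (horizontal distance between blue_center and mat_blue below 0.018 m and angle between the x axis of blue_center and the x axis of mat_blue, either way round below 0.2 rad and height (world z) of blue_center between 0.024 and 0.032 m and angle between each of blue_center, green_center, red_center, yellow_center, full_tote_center's own z axis and vertical below 0.07 rad and linear speed of each of blue, green, red, yellow, full_tote below 0.02 m/s and horizontal distance between green_center and mat_green below 0.018 m and angle between the x axis of green_center and the x axis of mat_green, either way round below 0.2 rad and height (world z) of green_center between 0.024 and 0.032 m and horizontal distance between red_center and mat_red below 0.018 m and angle between the x axis of red_center and the x axis of mat_red, either way round below 0.2 rad and height (world z) of red_center between 0.024 and 0.032 m and horizontal distance between yellow_center and full_tote_center below 0.008 m and angle between the x axis of yellow_center and the x axis of full_tote_center, either way round below 0.12 rad and z of yellow_center in the frame of full_tote_center between 0.039 and 0.045 m and height (world z) of full_tote_center below 0.029 m); the robot touches nothing.
It fails at once if the full yellow tote is pushed more than 30 mm from its spot (distance of full_tote_center from where it was at the start of the episode above 0.03 m).
It fails at once if the oil bottle is shifted more than 40 mm or knocked over (distance of oil_bottle_center from where it was at the start of the episode above 0.04 m or angle between oil_bottle_center's own z axis and vertical above 0.5 rad).
It fails at once if the spray can is shifted more than 40 mm or knocked over (distance of spray_can_center from where it was at the start of the episode above 0.04 m or angle between spray_can_center's own z axis and vertical above 0.5 rad).
It fails at once if a tote is dropped or flung (faster than 1.3 m/s) (linear speed of any of yellow, blue, green, red above 1.3 m/s).
It also fails if it takes over 128 s, if anything falls off the work surface, if the arm or the gripper's body presses on something with over 40 N, if the wrist force passes 120 N, or if a joint passes its speed limit or range.

## Working session

There is one attempt and no reset: what is moved stays moved. The work goes in short steps, Python scripts to look and compute and a shell command to move; the robot and the scene stay as the last step left them, time stands still between calls to the robot, and variables do not carry over. Pictures are saved under pics/ and viewed, at most 14 in all, crops included, and the job is handed in when it is done.

```bash
mkdir -p pics; python3 - <<'E'
from workcell import status,optics,ctrl
import cv2
print(status.get_obs())
for n in("top","scene"):
    d=optics.get_image(n);cv2.imwrite(f"pics/{n}0.png",d["frame"][:,:,::-1])
    print(n,{k:v for k,v in d.items() if k!="frame"})
E
```

```text
{'t': 0.0, 'qpos': array([-1.21198175e+00,  4.23836294e-01,  1.63068776e+00, -2.94170764e-05,
        1.08860341e+00, -1.89583979e-02]), 'qvel': array([ 4.15952186e-04, -6.94929565e-05,  3.41965188e-04,  1.01505504e-03,
        8.93525521e-04, -1.26744204e-03]), 'joint_torque': array([ 1.77405022e-03, -5.44616890e+01, -2.73658437e+01,  6.45376160e-02,
        2.26931105e-02, -1.31226798e-04]), 'ee_pos': array([ 230.38703968, -580.41772743,  240.90539834]), 'orientation': array([-3.08423051e+00, -5.89619952e-01,  4.47825633e-04]), 'ft_force': array([-0.27517651,  0.74273039, -0.93512337]), 'moment': array([ 0.0166151 , -0.00981336, -0.02299698]), 'grasp_force': 0.0, 'width': 87.78360658053137}
top {'fx': 459.2510362750329, 'fy': 459.2510362750329, 'cx': 324.7430362274762, 'cy': 202.82993765270342, 'rvec': array([ 2.16545308, -2.19274201,  0.09856   ]), 'tvec': array([  16.03247676,  530.57775526, 1316.77719563])}
scene {'fx': 375.7835173751327, 'fy': 375.7835173751327, 'cx': 320.55651092807676, 'cy': 203.1413079655297, 'rvec': array([ 0.95540517,  2.50557631, -1.05580563]), 'tvec': array([ 367.07225805, -198.71108178, 1350.06247657])}
```

View pics/top0.png

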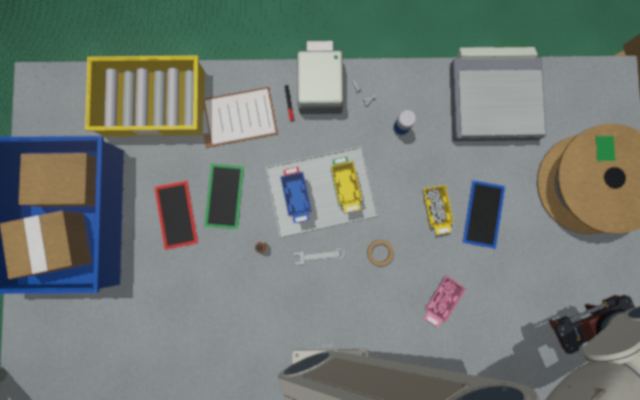

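View pics/scene0.png

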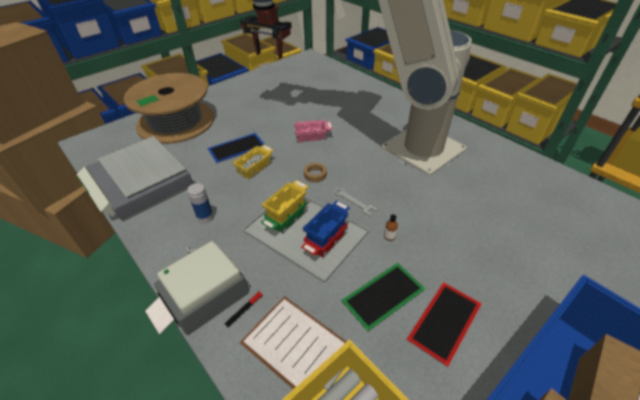

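The top view shows the piles at (296,193), blue over red, and (346,187), yellow over green. Their upper lips point down in the image and their lower lips up. The full-tote candidates are the yellow one with grey bolts at (438,210), lip at (444,230), and a pink look-alike at (444,301). The yellow one fits the description. The mats are blue (484,214), green (225,196) and red (176,215), the bottle is at (262,247) and the can at (404,122). I'll measure these and take an enlarged crop.

```bash
cat > h.py <<'E'
from workcell import status,optics,ctrl
import cv2,numpy as np
from scipy.spatial.transform import Rotation as R
np.set_printoptions(precision=1,suppress=True)
def cam(n):
    o=status.get_obs(); d=optics.get_image(n)
    K=np.array([[d["fx"],0,d["cx"]],[0,d["fy"],d["cy"]],[0,0,1]])
    if n=="wrist":
        Rt=R.from_rotvec(o["orientation"]).as_matrix(); H=np.array(d["hand_eye"])
        Rw=Rt@H[:3,:3]; C=Rt@H[:3,3]+o["ee_pos"]
    else:
        Rw=R.from_rotvec(d["rvec"]).as_matrix().T; C=-Rw@d["tvec"]
    return d["frame"],K,Rw,C
def ray(c,uv,z):
    _,K,Rw,C=c; uv=np.atleast_2d(uv).astype(float)
    v=(Rw@np.linalg.inv(K)@np.c_[uv,np.ones(len(uv))].T).T
    return (C+v*((z-C[2])/v[:,2])[:,None])
def proj(c,P):
    _,K,Rw,C=c; q=(K@Rw.T@(np.atleast_2d(P)-C).T).T; return q[:,:2]/q[:,2:]
def hsv(c): return cv2.cvtColor(c[0],cv2.COLOR_RGB2HSV)
RNG=dict(blue=[(100,120,50,130,255,255)],green=[(45,80,40,90,255,255)],red=[(0,130,80,8,255,255),(172,130,80,180,255,255)],yellow=[(18,110,80,35,255,255)])
def mask(c,col):
    h=hsv(c); m=0
    for r in RNG[col]: m=m|cv2.inRange(h,r[:3],r[3:])
    return m
def rect(P):
    "min area rect of world points: centre, (long,short), yaw of long axis in deg in (-90,90]"
    (x,y),(a,b),t=cv2.minAreaRect(np.float32(P[:,:2]))
    if a<b:a,b,t=b,a,t+90
    return np.array([x,y,a,b,(t+90)%180-90])
def go(x,y,z,yaw,o=None):
    "tool shift (mm) + turn about tool z (rad) to bring tcp to x,y,z with tool Y axis (closing line) at world yaw deg (mod 180 nearest)"
    o=status.get_obs(); Rt=R.from_rotvec(o["orientation"])
    s=Rt.inv().apply(np.array([x,y,z])-o["ee_pos"]); Y=Rt.apply([0,1,0]); cur=np.degrees(np.arctan2(Y[1],Y[0]))
    d=(yaw-cur+90)%180-90
    print("shift",s,"turn z rad %.3f"%(-np.radians(d)),"(alt %.3f)"%(-np.radians(d)+np.pi*np.sign(d)),"yawnow %.1f q6 %.2f"%(cur,o["qpos"][5]),"tilt",Rt.apply([0,0,1]))
E
python3 - <<'E'
from h import *
c=cam("top"); f=c[0]
def blobs(col,z,roi):
    m=mask(c,col); x0,y0,x1,y1=roi; k=np.zeros_like(m);k[y0:y1,x0:x1]=m[y0:y1,x0:x1]
    ys,xs=np.nonzero(k); return rect(ray(c,np.c_[xs,ys],z)),len(xs)
print("C",c[3])
print("mb",blobs("blue",3,(455,175,515,255)))
print("mg",blobs("green",3,(200,155,250,240)))
print("mr",blobs("red",3,(150,175,203,255)))
print("full",blobs("yellow",50,(415,175,462,245)))
print("blue",blobs("blue",95,(275,160,318,230)))
print("yel",blobs("yellow",95,(325,150,368,220)))
print("lips",ray(c,[[299,218],[352,209]],90),ray(c,[[290,172],[340,160]],48),ray(c,[[444,231]],45))
print("bottle,can",ray(c,[[262,247]],40),ray(c,[[404,122]],60))
cv2.imwrite("pics/crop1.png",cv2.resize(f[140:260,270:510],None,fx=3.3,fy=3.3,interpolation=cv2.INTER_CUBIC)[:,:,::-1])
E
```

```text
C [ 415.2   15.5 1357.6]
mb (array([ 493.8, -460.1,  186.8,   97.4,  -11.2]), 668)
mg (array([556.7, 308.3, 187.4,  97.8,  -5.5]), 631)
mr (array([503.4, 449.8, 185.3,  96. ,  10.6]), 546)
full (array([ 504.8, -314.8,  134.7,   66.7,    9.5]), 535)
blue (array([540.7,  87.8, 125.3,  59.8,  11.5]), 840)
yel (array([570. , -52.2, 133.3,  64.2,  11.6]), 991)
lips [[483.8  81.3  90. ]
 [506.9 -65.5  90. ]] [[618.9 108.4  48. ]
 [652.1 -36.1  48. ]] [[ 443.9 -330.1   45. ]]
bottle,can [[404.9 190.2  40. ]] [[ 758.5 -221.8   60. ]]
```

View pics/crop1.png

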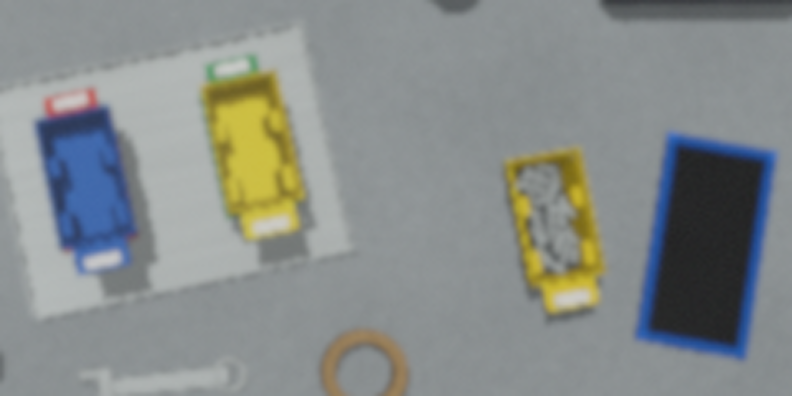

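The crop confirms the yellow tote with bolts as the full one, its lip pointing to world -x. The upper yellow tote's lip also points to -x, so it needs a half turn. The sizes agree with the description: 134 mm including the lip, and 143 mm between piles. Next I work out the move to above the yellow tote for a wrist look.

```bash
python3 - <<'E'
from h import *
go(582,-50,270,101.5)
E
```

```text
shift [ 522.5 -363.5  -28.5] turn z rad 0.177 (alt -2.964) yawnow -68.4 q6 -0.02 tilt [-0.  0. -1.]
```

```bash
python3 -m inch '[[[40,-28,-2,0,0,0.01,100],[80,-56,-4,0,0,0.03,100],[120,-84,-6,0,0,0.04,100],[160,-112,-9,0,0,0.05,100],[200,-140,-11,0,0,0.07,100],[240,-168,-13,0,0,0.08,100],[280,-196,-15,0,0,0.1,100],[320,-224,-18,0,0,0.11,100],[360,-252,-20,0,0,0.12,100],[400,-280,-22,0,0,0.14,100],[440,-308,-24,0,0,0.15,100],[480,-336,-26,0,0,0.16,100],[510,-355,-28,0,0,0.177,100],[522,-363,-28,0,0,0.177,100],[522,-363,-28,0,0,0.177,100],[522,-363,-28,0,0,0.177,100],[522,-363,-28,0,0,0.177,100]]]'
python3 - <<'E'
from h import *
c=cam("wrist"); cv2.imwrite("pics/w1.png",c[0][:,:,::-1]); np.save("w1.npy",np.array(c,dtype=object),allow_pickle=True)
print(c[3],status.get_obs()["ee_pos"]); go(582,-50,88,101.5)
print(proj(c,[[582,-50,95],[582,-50,0],[558,91,95]]))
E
```

```text
t: 1.85
ee_pos: [580.9, -52.3, 269.4]
orientation: [3.126, 0.313, -0.002]
ft_force: [-0.9, -0.3, -0.2]
width: 87.7
grasp_force: 0.0
[646.  -37.7 413.6] [581.  -52.4 269.6]
shift [  1.6  -2.1 181.6] turn z rad -0.002 (alt 3.140) yawnow -78.6 q6 1.26 tilt [-0. -0. -1.]
[[321.7 188.6]
 [321.8 173.2]
 [172.4 184. ]]
```

View pics/w1.png

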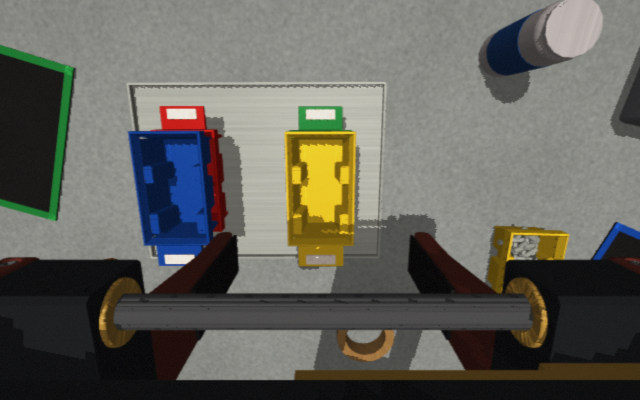

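The wrist view shows the yellow rim corners near (286,131), (354,131), (354,247) and (287,247), and the blue rim at (129..203,131) and (139..210,247). The full tote is partly in view at (530,255).

```bash
python3 - <<'E'
from h import *
c=tuple(np.load("w1.npy",allow_pickle=True))
c=(c[0].astype(np.uint8),c[1].astype(float),c[2].astype(float),c[3].astype(float))
for col,roi in(("yellow",(270,120,370,247)),("blue",(120,120,222,246))):
    x0,y0,x1,y1=roi;m=mask(c,col);k=0*m;k[y0:y1,x0:x1]=m[y0:y1,x0:x1]
    k=cv2.morphologyEx(k,cv2.MORPH_OPEN,np.ones((3,3)))
    ys,xs=np.nonzero(k);print(col,rect(ray(c,np.c_[xs,ys],95)))
for n,p in(("y",[[286,131],[355,131],[355,247],[287,247]]),("b",[[129,131],[201,131],[211,246],[140,246]])):
    P=ray(c,p,95);print(n,P.mean(0),np.linalg.norm(P-np.roll(P,1,0),axis=1))
E
```

```text
yellow [579.5 -49.  113.   66.8  11.5]
blue [552.1  88.7 112.1  73.4  11.7]
y [579.1 -49.7  95. ] [114.   63.6 114.1  68.4]
b [550.8  92.2  95. ] [113.   66.3 112.9  71.2]
```

```bash
python3 -m inch '[[[-1,-3,40,0,0,0,100],[-1,-3,80,0,0,0,100],[-1,-3,115,0,0,0,100],[-1,-3,140,0,0,0,100],[-1,-3,160,0,0,0,100],[-1,-3,173,0,0,0,100],[-1,-3,181,0,0,0,100],[-1,-3,181,0,0,0,100],[-1,-3,181,0,0,0,100],[-1,-3,181,0,0,0,0],[-1,-3,181,0,0,0,0],[-1,-3,181,0,0,0,0],[-1,-3,181,0,0,0,0],[-1,-3,181,0,0,0,0],[-1,-3,181,0,0,0,0],[-1,-3,181,0,0,0,0]]]'
```

```text
t: 3.5
ee_pos: [580.7, -48.3, 89.2]
orientation: [3.126, 0.315, 0.001]
ft_force: [-0.8, -0.8, 5.2]
width: 65.7
grasp_force: 30.0
```

```bash
python3 -m inch '[[[0,0,-5,0,0,0,0],[0,0,-15,0,0,0,0],[0,0,-35,0,0,0,0],[0,0,-65,0,0,0,0],[0,0,-100,0,0,0,0],[0,10,-130,0,0,-0.1,0],[1,25,-145,0,0,-0.24,0],[2,45,-150,0,0,-0.38,0],[4,65,-150,0,0,-0.52,0],[6,90,-150,0,0,-0.66,0],[7,115,-150,0,0,-0.8,0],[8,140,-145,0,0,-0.94,0],[9,165,-140,0,0,-1.08,0],[10,190,-135,0,0,-1.22,0],[12,210,-130,0,0,-1.36,0],[13,230,-125,0,0,-1.5,0],[14,242,-120,0,0,-1.64,0],[14,250,-120,0,0,-1.7,0]]]'
python3 - <<'E'
from h import *
go(645,-290,210,99.5)
E
```

```text
t: 5.3
ee_pos: [643.3, -291.1, 208.0]
orientation: [-1.82, -2.558, 0.0]
ft_force: [0.4, 0.8, -0.9]
width: 65.5
grasp_force: 30.0
shift [ 0.5  1.9 -2. ] turn z rad -1.403 (alt 1.739) yawnow 19.1 q6 -0.78 tilt [-0.  0. -1.]
```

```bash
python3 -m inch '[[[0,0,0,0,0,-0.14,0],[0,0,0,0,0,-0.28,0],[0,0,0,0,0,-0.42,0],[0,0,0,0,0,-0.56,0],[0,0,0,0,0,-0.7,0],[0,0,0,0,0,-0.84,0],[0,0,0,0,0,-0.98,0],[0,0,0,0,0,-1.12,0],[0,0,0,0,0,-1.26,0],[0,0,0,0,0,-1.37,0],[0,0,0,0,0,-1.4,0],[0,0,0,0,0,-1.4,0],[0,0,0,0,0,-1.4,0],[0,0,0,0,0,-1.4,0]]]'
python3 - <<'E'
from h import *
c=cam("wrist"); cv2.imwrite("pics/w2.png",c[0][:,:,::-1]); np.save("w2.npy",np.array(c,dtype=object),allow_pickle=True)
go(517,-313,150,99.5)
E
```

```text
t: 6.7
ee_pos: [643.8, -290.3, 208.8]
orientation: [0.249, -3.132, -0.0]
ft_force: [0.5, -0.2, -0.3]
width: 65.8
grasp_force: 30.0
shift [128.8  -2.4  58.8] turn z rad -0.007 (alt 3.134) yawnow 99.1 q6 -2.17 tilt [-0.  0. -1.]
```

View pics/w2.png

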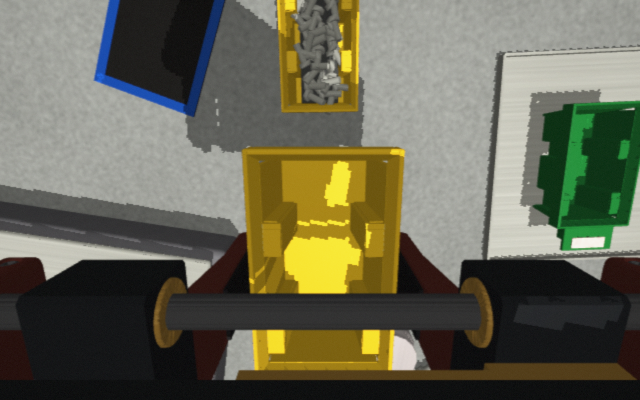

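The wrist view shows the held yellow tote, far rim edge at row 149, columns 243–404. The near end of the full tote's rim runs from (281,111) to (358,110), with its sides going up the image. The green tote is at (590,165).

```bash
python3 - <<'E'
from h import *
c=tuple(np.load("w2.npy",allow_pickle=True))
c=(c[0].astype(np.uint8),)+tuple(x.astype(float) for x in c[1:])
m=mask(c,"yellow");m[130:]=0;m[:,:240]=0;m[:,400:]=0
m=cv2.morphologyEx(m,cv2.MORPH_OPEN,np.ones((3,3)))
L=[];Rr=[]
for r in range(5,106,4):
    xs=np.nonzero(m[r])[0]
    L.append((xs[0],r));Rr.append((xs[-1]+1,r))
B=[(x,np.nonzero(m[:,x])[0][-1]+1) for x in range(290,352,6)]
print(L[::6],Rr[::6],B[::4])
def line(P):
    vx,vy,x,y=cv2.fitLine(np.float32(P[:,:2]),cv2.DIST_HUBER,0,.01,.01).ravel(); 
    return np.array([x,y]),np.array([vx,vy])
l,r,b=[line(ray(c,p,50)) for p in(L,Rr,B)]
for q in(l,r,b):print("dir deg %.1f"%((np.degrees(np.arctan2(q[1][1],q[1][0]))+90)%180-90))
for q in (l,r): 
    q_=np.linalg.solve(np.c_[q[1],-b[1]],b[0]-q[0]); print("corner",q[0]+q[1]*q_[0])
m=mask(c,"yellow")
B2=[(x,140+np.argmax(m[140:,x]>0)) for x in range(255,396,10)];
o=status.get_obs();P=ray(c,B2,o["ee_pos"][2]+7)
p,v=line(P);print("held edge",p,np.degrees(np.arctan2(v[1],v[0])),"tcp",o["ee_pos"], "dist along toolx", R.from_rotvec(o["orientation"]).inv().apply(P-o["ee_pos"])[[0,-1]])
print("held corners", R.from_rotvec(o["orientation"]).inv().apply(ray(c,[[243,149],[404,149]],o["ee_pos"][2]+7)-o["ee_pos"]))
E
```

```text
[(np.int64(277), 5), (np.int64(278), 29), (np.int64(279), 53), (np.int64(280), 77), (np.int64(281), 101)] [(np.int64(359), 5), (np.int64(359), 29), (np.int64(359), 53), (np.int64(359), 77), (np.int64(358), 101)] [(290, np.int64(113)), (314, np.int64(113)), (338, np.int64(112))]
dir deg 9.9
dir deg 10.6
dir deg -79.6
corner [ 578.9 -336. ]
corner [ 566.8 -269.9]
held edge [ 588.4 -295.8] -80.851204 tcp [ 643.8 -290.3  208.7] dist along toolx [[ 55.5 -26.   -7. ]
 [ 55.6  30.3  -7. ]]
held corners [[ 54.7 -30.9  -7. ]
 [ 54.8  33.9  -7. ]]
```

```bash
python3 -m inch '[[[15,-1,0,0,0,-0.02,0],[45,-2,0,0,0,-0.02,0],[80,-3,0,0,0,-0.02,0],[110,-3.5,0,0,0,-0.02,0],[125,-3.5,5,0,0,-0.02,0],[129,-3.5,25,0,0,-0.02,0],[129,-3.5,55,0,0,-0.02,0],[129,-3.5,75,0,0,-0.02,0],[129,-3.5,88,0,0,-0.02,0],[129,-3.5,88,0,0,-0.02,0],[129,-3.5,88,0,0,-0.02,0]]]'
python3 - <<'E'
from h import *
go(516.7,-314.2,87,100.3)
E
```

```text
t: 7.85
ee_pos: [517.4, -314.5, 121.1]
orientation: [-0.281, 3.129, -0.0]
ft_force: [0.6, -0.1, 0.1]
width: 66.1
grasp_force: 30.0
shift [ 0.7  0.4 34.1] turn z rad -0.001 (alt 3.141) yawnow 100.3 q6 -2.32 tilt [ 0. -0. -1.]
```

```bash
python3 -m inch '[[[0.5,0,5,0,0,0,0],[0.5,0,10,0,0,0,0],[0.5,0,15,0,0,0,0],[0.5,0,20,0,0,0,0],[0.5,0,24,0,0,0,0],[0.5,0,28,0,0,0,0],[0.5,0,31,0,0,0,0],[0.5,0,32,0,0,0,0],[0.5,0,33,0,0,0,0],[0.5,0,34,0,0,0,0],[0.5,0,34,0,0,0,0],[0.5,0,34,0,0,0,0]]]'
```

```text
t: 9.05
ee_pos: [516.6, -314.4, 86.8]
orientation: [-0.281, 3.129, -0.0]
ft_force: [0.6, 0.2, -0.2]
width: 65.4
grasp_force: 30.0
```

```bash
python3 -m inch '[[[0,0,1,0,0,0,0],[0,0,1.5,0,0,0,0],[0,0,2,0,0,0,0],[0,0,2,0,0,0,0]]]'
```

```text
t: 9.45
ee_pos: [516.9, -314.6, 86.1]
orientation: [-0.281, 3.128, -0.001]
ft_force: [-3.2, 2.1, 10.3]
width: 65.4
grasp_force: 30.0
```

```bash
python3 -m inch '[[[0,0,0,0,0,0,100],[0,0,0,0,0,0,100],[0,0,0,0,0,0,100],[0,0,0,0,0,0,100],[0,0,0,0,0,0,100],[0,0,-10,0,0,0,100],[0,0,-30,0,0,0,100],[0,0,-60,0,0,0,100],[0,0,-100,0,0,0,100],[0,0,-140,0,0,0,100],[-10,25,-160,0,0,-0.02,100],[-20,65,-165,0,0,-0.02,100],[-30,110,-165,0,0,-0.02,100],[-40,155,-165,0,0,-0.02,100],[-52,200,-165,0,0,-0.02,100],[-64,240,-165,0,0,-0.02,100],[-75,285,-165,0,0,-0.02,100],[-85,330,-165,0,0,-0.02,100],[-95,370,-165,0,0,-0.02,100],[-106,395,-165,0,0,-0.02,100]]]'
python3 - <<'E'
from h import *
go(550.5,92.5,88,101.5)
c=cam("top"); cv2.imwrite("pics/t2.png",cv2.resize(c[0][150:270,390:510],None,fx=4,fy=4,interpolation=cv2.INTER_CUBIC)[:,:,::-1])
E
```

```text
t: 11.45
ee_pos: [550.0, 95.9, 250.5]
orientation: [-0.315, 3.125, 0.001]
ft_force: [1.2, -1.1, 0.1]
width: 87.8
grasp_force: 0.0
shift [  0.2  -3.4 162.5] turn z rad 0.000 (alt -3.141) yawnow 101.5 q6 -1.62 tilt [ 0.  0. -1.]
```

View pics/t2.png

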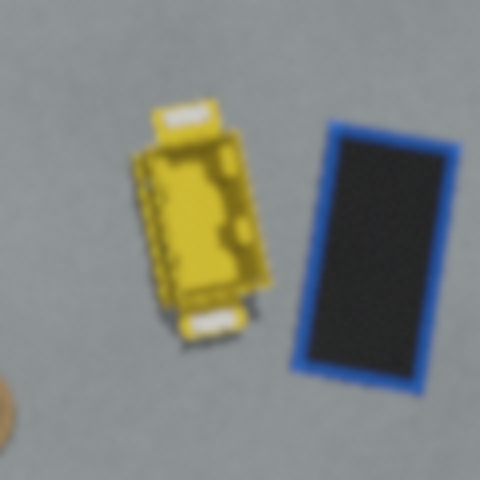

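The yellow tote is stacked on the full one with the lips at opposite ends, at crop (185,115) and (210,320), and it looks level. Next is blue.

```bash
python3 -m inch '[[[0,-3,35,0,0,0,100],[0,-3,75,0,0,0,100],[0,-3,110,0,0,0,100],[0,-3,135,0,0,0,100],[0,-3,150,0,0,0,100],[0,-3,158,0,0,0,100],[0,-3,162,0,0,0,100],[0,-3,162,0,0,0,100],[0,-3,162,0,0,0,0],[0,-3,162,0,0,0,0],[0,-3,162,0,0,0,0],[0,-3,162,0,0,0,0],[0,-3,162,0,0,0,0],[0,-3,162,0,0,0,0],[0,-3,162,0,0,0,0],[0,-3,152,0,0,0,0],[0,-3,135,0,0,0,0],[0,-3,105,0,0,0,0],[0,-3,65,0,0,0,0],[0,-3,30,0,0,0,0]]]'
python3 - <<'E'
from h import *
go(493.8,-460.1,120,78.8)
E
```

```text
t: 13.5
ee_pos: [550.7, 90.1, 221.4]
orientation: [0.312, -3.126, 0.0]
ft_force: [-0.3, 0.1, -1.0]
width: 65.6
grasp_force: 30.0
shift [ 164.5 -528.1  101.5] turn z rad 0.395 (alt -2.747) yawnow 101.4 q6 -1.63 tilt [-0. -0. -1.]
```

```bash
python3 -m inch '[[[4,-12,-10,0,0,0.01,0],[12,-40,-15,0,0,0.04,0],[24,-80,-15,0,0,0.07,0],[37,-120,-15,0,0,0.1,0],[50,-160,-15,0,0,0.13,0],[62,-200,-15,0,0,0.16,0],[75,-240,-15,0,0,0.19,0],[87,-280,-15,0,0,0.22,0],[100,-320,-15,0,0,0.25,0],[112,-360,-15,0,0,0.28,0],[125,-400,-15,0,0,0.31,0],[137,-440,-15,0,0,0.34,0],[150,-480,-15,0,0,0.37,0],[158,-508,-10,0,0,0.39,0],[163,-523,0,0,0,0.395,0],[164.5,-528,30,0,0,0.395,0],[164.5,-528,65,0,0,0.395,0],[164.5,-528,95,0,0,0.395,0],[164.5,-528,110,0,0,0.395,0],[164.5,-528,110,0,0,0.395,0]]]'
python3 - <<'E'
from h import *
c=cam("wrist"); cv2.imwrite("pics/w3.png",c[0][:,:,::-1])
go(493.8,-460.1,47,78.8)
E
```

```text
t: 15.5
ee_pos: [492.7, -458.0, 106.5]
orientation: [-0.306, -3.122, -0.006]
ft_force: [0.8, 0.4, -0.8]
width: 65.9
grasp_force: 30.0
shift [-0.4 -1.1 61.6] turn z rad 0.000 (alt -3.141) yawnow 78.8 q6 -2.14 tilt [-0.  0. -1.]
```

View pics/w3.png

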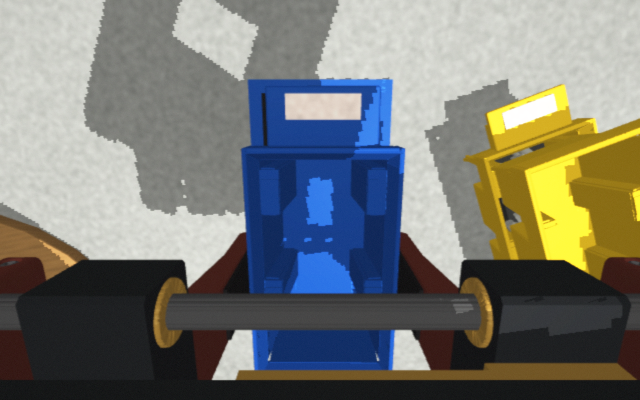

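Blue is held square over its mat, with its lip at (320,105). The yellow stack is clear on the right. Now I lower it.

```bash
python3 -m inch '[[[0,-1,15,0,0,0,0],[0,-1,30,0,0,0,0],[0,-1,42,0,0,0,0],[0,-1,50,0,0,0,0],[0,-1,55,0,0,0,0],[0,-1,58,0,0,0,0],[0,-1,60,0,0,0,0],[0,-1,61,0,0,0,0],[0,-1,61,0,0,0,0],[0,-1,61,0,0,0,0]]]'
```

```text
t: 16.55
ee_pos: [494.2, -461.0, 49.0]
orientation: [0.307, 3.126, -0.001]
ft_force: [0.9, 0.4, -1.1]
width: 65.9
grasp_force: 30.0
```

```bash
python3 -m inch '[[[0,0,1,0,0,0,0],[0,0,2,0,0,0,0],[0,0,2.5,0,0,0,0],[0,0,2.5,0,0,0,0]]]'
```

```text
t: 16.95
ee_pos: [494.1, -460.9, 46.4]
orientation: [0.307, 3.126, -0.0]
ft_force: [-0.7, -0.1, 1.5]
width: 66.0
grasp_force: 30.0
```

```bash
python3 -m inch '[[[0,0,0,0,0,0,100],[0,0,0,0,0,0,100],[0,0,0,0,0,0,100],[0,0,0,0,0,0,100],[0,0,0,0,0,0,100],[0,0,-10,0,0,0,100],[0,0,-30,0,0,0,100],[0,0,-65,0,0,0,100],[0,0,-110,0,0,0,100],[0,5,-150,0,0,0,100],[2,25,-175,0,0,-0.02,100],[6,65,-180,0,0,-0.05,100],[10,110,-180,0,0,-0.08,100],[14,155,-180,0,0,-0.11,100],[19,200,-180,0,0,-0.14,100],[23,245,-180,0,0,-0.17,100],[27,290,-180,0,0,-0.2,100],[31,335,-180,0,0,-0.24,100],[35,380,-180,0,0,-0.27,100],[39,420,-180,0,0,-0.3,100]]]'
python3 - <<'E'
from h import *
go(551,91,46,101.5)
# measure blue tote placement in top view
c=cam("top"); m=mask(c,"blue"); m2=0*m; m2[175:255,455:515]=m[175:255,455:515]
cv2.imwrite("pics/t3.png",cv2.resize(c[0][140:260,270:510],None,fx=3.3,fy=3.3,interpolation=cv2.INTER_CUBIC)[:,:,::-1])
E
```

```text
t: 18.95
ee_pos: [537.6, -39.2, 227.1]
orientation: [-0.166, 3.136, -0.0]
ft_force: [0.9, -0.4, -0.4]
width: 88.0
grasp_force: 0.0
shift [-26.9 128.1 181.2] turn z rad -0.095 (alt 3.047) yawnow 96.1 q6 -1.77 tilt [ 0.  0. -1.]
```

View pics/t3.png

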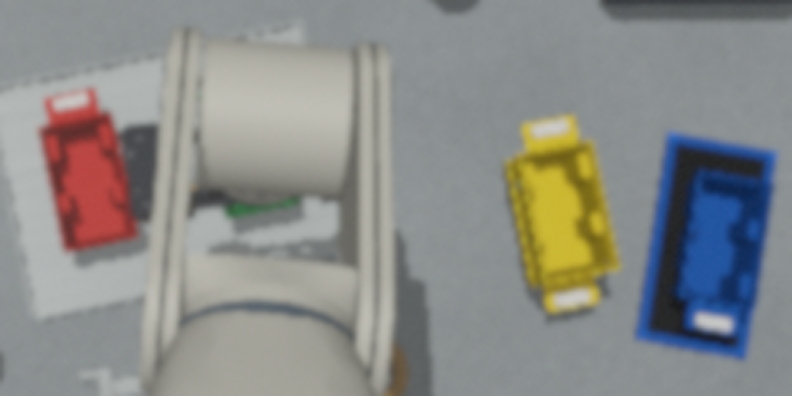

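Blue sits within its mat; its apparent shift is rim parallax. The yellow stack looks good. Red's rim is centred near crop (87,181), and I check that point next.

```bash
python3 - <<'E'
from h import *
c=cam("top"); P=ray(c,np.array([[42,125],[105,115],[135,235],[65,250]])/3.3+[270,140],53); print(P.mean(0),rect(P))
m=mask(c,"red");k=0*m;k[160:222,278:315]=m[160:222,278:315];ys,xs=np.nonzero(k);r=rect(ray(c,np.c_[xs,ys],53));print(r)
E
python3 -m inch '[[[-5,40,0,0,0,-0.03,100],[-14,80,0,0,0,-0.06,100],[-22,110,10,0,0,-0.09,100],[-26,125,30,0,0,-0.095,100],[-27,128,50,0,0,-0.095,100],[-27,128,50,0,0,-0.095,100]]]'
```

```text
[552.   90.5  53. ] [552.7  90.4 110.5  61.7  11.4]
[557.9  91.  117.9  59.   11.1]
t: 19.65
ee_pos: [549.7, 88.6, 174.4]
orientation: [0.313, -3.122, 0.001]
ft_force: [-0.2, 0.4, -1.2]
width: 87.8
grasp_force: 0.0
```

```bash
python3 -m inch '[[[-1,1,30,0,0,0,100],[-1,1,65,0,0,0,100],[-1,1,95,0,0,0,100],[-1,1,113,0,0,0,100],[-1,1,123,0,0,0,100],[-1,1,129,0,0,0,100],[-1,1,129,0,0,0,100],[-1,1,129,0,0,0,0],[-1,1,129,0,0,0,0],[-1,1,129,0,0,0,0],[-1,1,129,0,0,0,0],[-1,1,129,0,0,0,0],[-1,1,129,0,0,0,0],[-1,1,129,0,0,0,0],[-1,1,120,0,0,0,0],[-1,1,105,0,0,0,0],[-1,1,75,0,0,0,0],[-1,1,35,0,0,0,0],[-1,1,0,0,0,0,0],[-1,1,-5,0,0,0,0]]]'
python3 - <<'E'
from h import *
go(503.4,449.8,46,100.6)
E
```

```text
t: 21.65
ee_pos: [554.4, 90.4, 186.5]
orientation: [-0.312, 3.118, 0.001]
ft_force: [0.8, 0.1, -0.6]
width: 65.3
grasp_force: 30.0
shift [-20.  362.5 140.5] turn z rad 0.014 (alt -3.127) yawnow 101.4 q6 -1.63 tilt [ 0.  0. -1.]
```

```bash
python3 -m inch '[[[-1,12,0,0,0,0,0],[-2,35,0,0,0,0,0],[-4,75,0,0,0,0,0],[-6,120,0,0,0,0.01,0],[-9,165,0,0,0,0.01,0],[-11,210,0,0,0,0.01,0],[-14,255,0,0,0,0.01,0],[-16,300,0,0,0,0.014,0],[-18,335,0,0,0,0.014,0],[-20,355,10,0,0,0.014,0],[-20,362,35,0,0,0.014,0],[-20,362,70,0,0,0.014,0],[-20,362,100,0,0,0.014,0],[-20,362,120,0,0,0.014,0],[-20,362,130,0,0,0.014,0],[-20,362,135,0,0,0.014,0],[-20,362,137,0,0,0.014,0],[-20,362,137,0,0,0.014,0],[-20,362,137,0,0,0.014,0]]]'
python3 - <<'E'
from h import *
go(503.4,449.8,46,100.6)
E
```

```text
t: 23.55
ee_pos: [498.6, 447.0, 46.3]
orientation: [0.29, -3.125, 0.005]
ft_force: [-10.5, -9.5, 25.5]
width: 65.7
grasp_force: 30.0
shift [-5.2  1.8  0.3] turn z rad -0.000 (alt 3.141) yawnow 100.6 q6 -1.04 tilt [-0. -0. -1.]
```

```bash
python3 -m inch '[[[0,0,-4,0,0,0,0],[-2,1,-6,0,0,0,0],[-4,1,-6,0,0,0,0],[-4,1,-6,0,0,0,0],[-4,1,-4,0,0,0,0],[-4,1,-3,0,0,0,0],[-4,1,-2,0,0,0,0],[-4,1,-2,0,0,0,0]]]'
```

```text
t: 24.35
ee_pos: [503.5, 450.4, 46.5]
orientation: [0.291, -3.128, 0.001]
ft_force: [-0.1, -1.4, 4.3]
width: 65.9
grasp_force: 30.0
```

```bash
python3 -m inch '[[[0,0,0,0,0,0,100],[0,0,0,0,0,0,100],[0,0,0,0,0,0,100],[0,0,0,0,0,0,100],[0,0,0,0,0,0,100],[0,0,-10,0,0,0,100],[0,0,-30,0,0,0,100],[0,0,-65,0,0,0,100],[0,0,-110,0,0,0,100],[0,-5,-150,0,0,0,100],[-2,-25,-180,0,0,-0.01,100],[-6,-65,-190,0,0,-0.016,100],[-10,-110,-190,0,0,-0.016,100],[-14,-155,-190,0,0,-0.016,100],[-19,-200,-190,0,0,-0.016,100],[-23,-245,-190,0,0,-0.016,100],[-27,-290,-190,0,0,-0.016,100],[-31,-335,-190,0,0,-0.016,100],[-35,-380,-190,0,0,-0.016,100],[-39,-420,-190,0,0,-0.016,100]]]'
python3 -m inch '[[[-2,-35,0,0,0,0,100],[-4,-65,0,0,0,0,100],[-4,-84,0,0,0,0,100],[-4,-84,0,0,0,0,100],[-4,-84,0,0,0,0,100]]]'
python3 - <<'E'
from h import *
c=cam("wrist"); cv2.imwrite("pics/w4.png",c[0][:,:,::-1])
m=mask(c,"green"); n,l,s,ce=cv2.connectedComponentsWithStats(m)
i=1+np.argmax(s[1:,4]); ys,xs=np.nonzero(l==i); print(s[i],rect(ray(c,np.c_[xs,ys],53)))
go(579.5,-48.5,46,101.5)
E
```

```text
t: 26.35
ee_pos: [619.6, 42.7, 237.2]
orientation: [-0.315, 3.125, -0.0]
ft_force: [1.0, 1.1, -0.2]
width: 87.7
grasp_force: 0.0
t: 26.85
ee_pos: [639.7, -36.3, 236.3]
orientation: [0.315, -3.126, -0.001]
ft_force: [0.2, -0.5, 0.3]
width: 87.8
grasp_force: 0.0
[ 286   61   73  145 9183] [590.5 -46.2 134.3  65.8  11.5]
shift [ 61.5  -0.6 190.3] turn z rad 0.001 (alt -3.141) yawnow 101.6 q6 -1.85 tilt [-0.  0. -1.]
```

View pics/w4.png

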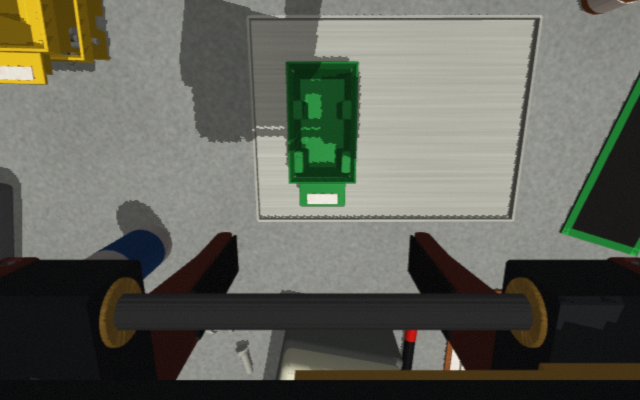

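Green's rim runs from (287,62) to (357,183), with the lip at (322,197). It measures 134 x 66 mm, giving a centre of (579,-48.6).

```bash
python3 -m inch '[[[30,-0.5,10,0,0,0,100],[55,-0.5,45,0,0,0,100],[61.5,-0.5,85,0,0,0,100],[61.5,-0.5,125,0,0,0,100],[61.5,-0.5,155,0,0,0,100],[61.5,-0.5,175,0,0,0,100],[61.5,-0.5,185,0,0,0,100],[61.5,-0.5,189,0,0,0,100],[61.5,-0.5,189,0,0,0,100],[61.5,-0.5,189,0,0,0,0],[61.5,-0.5,189,0,0,0,0],[61.5,-0.5,189,0,0,0,0],[61.5,-0.5,189,0,0,0,0],[61.5,-0.5,189,0,0,0,0],[61.5,-0.5,189,0,0,0,0],[61.5,-0.5,189,0,0,0,0],[61.5,-0.5,180,0,0,0,0],[61.5,-0.5,160,0,0,0,0],[61.5,-0.5,130,0,0,0,0],[61.5,-0.5,90,0,0,0,0]]]'
python3 - <<'E'
from h import *
go(556.7,308.3,48,84.5)
E
```

```text
t: 28.9
ee_pos: [578.4, -49.3, 146.1]
orientation: [0.315, -3.122, -0.001]
ft_force: [0.8, -0.4, -0.3]
width: 65.8
grasp_force: 30.0
shift [-50.6 354.6  98.3] turn z rad 0.297 (alt -2.844) yawnow 101.5 q6 -1.88 tilt [-0.  0. -1.]
```

```bash
python3 -m inch '[[[-1,10,-30,0,0,0.01,0],[-5,35,-40,0,0,0.03,0],[-11,75,-40,0,0,0.06,0],[-17,120,-40,0,0,0.1,0],[-23,165,-40,0,0,0.14,0],[-30,210,-40,0,0,0.18,0],[-36,255,-40,0,0,0.22,0],[-42,300,-40,0,0,0.26,0],[-47,330,-35,0,0,0.29,0],[-50,350,-15,0,0,0.297,0],[-51,355,20,0,0,0.297,0],[-51,355,55,0,0,0.297,0],[-51,355,80,0,0,0.297,0],[-51,355,90,0,0,0.297,0],[-51,355,94,0,0,0.297,0],[-51,355,94,0,0,0.297,0],[-51,355,94,0,0,0.297,0]]]'
python3 - <<'E'
from h import *
go(556.7,308.3,46.5,84.5)
E
```

```text
t: 30.6
ee_pos: [559.8, 309.0, 53.7]
orientation: [0.151, 3.136, 0.002]
ft_force: [0.8, -0.2, -1.0]
width: 65.7
grasp_force: 30.0
shift [ 3.  -1.   7.1] turn z rad -0.000 (alt 3.142) yawnow 84.5 q6 -0.99 tilt [ 0.  0. -1.]
```

```bash
python3 -m inch '[[[2,-1,2,0,0,0,0],[2,-1,4,0,0,0,0],[2,-1,5,0,0,0,0],[2,-1,6,0,0,0,0],[2,-1,6.5,0,0,0,0],[2,-1,6.5,0,0,0,0]]]'
```

```text
t: 31.2
ee_pos: [556.9, 307.9, 47.9]
orientation: [0.15, 3.138, 0.0]
ft_force: [-6.2, -3.0, 17.8]
width: 66.1
grasp_force: 30.0
```

```bash
python3 -m inch '[[[0,0,-0.7,0,0,0,0],[0,0,-0.7,0,0,0,0],[0,0,-0.7,0,0,0,100],[0,0,-0.7,0,0,0,100],[0,0,-0.7,0,0,0,100],[0,0,-0.7,0,0,0,100],[0,0,-0.7,0,0,0,100],[0,0,-12,0,0,0,100],[0,0,-35,0,0,0,100],[0,0,-70,0,0,0,100],[0,0,-110,0,0,0,100],[0,0,-150,0,0,0,100],[-10,-30,-170,0,0,0,100],[-30,-70,-180,0,0,0,100],[-40,-110,-180,0,0,0,100],[-40,-150,-180,0,0,0,100],[-40,-195,-180,0,0,0,100],[-40,-240,-180,0,0,0,100],[-40,-240,-180,0,0,0,100],[-40,-240,-180,0,0,0,100]]]'
python3 - <<'E'
from h import *
c=cam("top"); cv2.imwrite("pics/t5.png",c[0][:,:,::-1]); np.save("t5.npy",c[0])
for n,ref,y in(("blue",(493.8,-460.1),-11.2),("green",(556.7,308.3),-5.5),("red",(503.4,449.8),10.6)):
    # predicted rim corners for perfect placing vs lower-rim picture
    print(n, proj(c,[[*ref,53]]))
s=cam("scene"); cv2.imwrite("pics/s5.png",cv2.resize(s[0][100:380,140:500],None,fx=2.1,fy=2.1,interpolation=cv2.INTER_CUBIC)[:,:,::-1])
E
```

```text
t: 33.2
ee_pos: [573.7, 64.4, 226.5]
orientation: [0.154, 3.137, 0.001]
ft_force: [-0.2, 0.2, -0.5]
width: 87.5
grasp_force: 0.0
blue [[489.7 212.8]]
green [[219.9 194.1]]
red [[170.  213.4]]
```

View pics/t5.png

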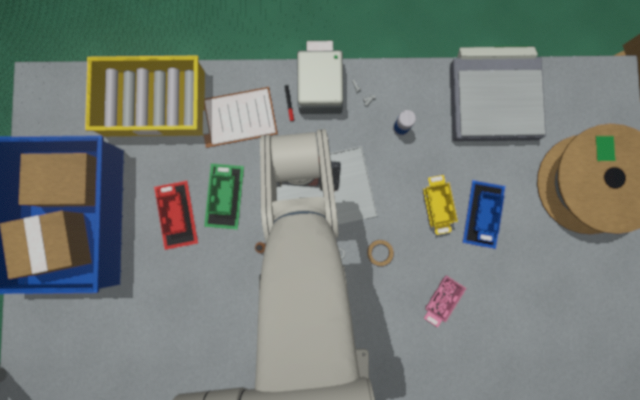

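View pics/s5.png

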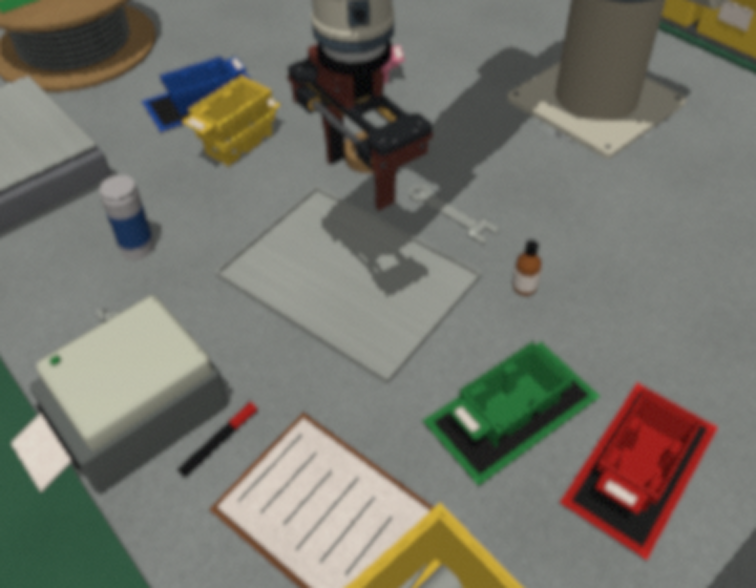

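Both views show all three totes upright and centred on their mats, the yellow stack locked with its lips opposed, and the bottle and can where they started. The robot is touching nothing, so I'm handing in.

```bash
python3 -c "
from workcell import ctrl
print(ctrl.close_job())"
```

```text
the job is handed in; nothing more can be done
None
```

I handed the job in at about 33 s: blue, green and red look centred and upright on their mats, and the yellow tote is stacked lip-opposite on the full one; no verdict came back.

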